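# Open the filter bay of the inhalation compressor

### The arm

A 6-joint arm with a two-finger parallel gripper is mounted at the origin on a cart in front of the work surface, level with it; the furniture and walls round the work are solid. World frame = base frame: x ahead of the robot, y to its left, z up, the work surface at z = 0. Lengths are in m, angles in degrees, forces in N, time in s.
With the tool pointing down it reaches from about 0.3 to 0.75 m from the base axis. Payload 8.5 kg.
Tool frame: the origin (TCP) lies on the centre line of the jaws, within the pads' length; the fingertips stand 22 mm ahead of it and the grasp point (between the pads) lies 3 mm ahead of it (env.tip_reach is the distance from the TCP to the fingertips, in m); y points along the fingers, z is the direction in which the jaws open and shut, and the axes are right-handed (so a half turn about y gives the same grasp; the last joint's range is limited). The gripper opens to 85 mm and grips with 20 to 120 N. Pads are 22 mm wide; open, the fingers measure 114 mm over their backs; the gripper's body (76 mm by 85 mm) begins 54 mm behind the grasp point. The pads swing forward as they close: fully open they stand 13 mm farther back than shut.
Start: joints at [57.279, 21.807, 74.336, -0, 83.858, -12.336], TCP at [0.192, 0.516, 0.253] pointing down, gripper open.
Joint ranges: [-178.18, 178.18], [-50.72, 133.34], [12.68, 142.11], [-81.47, 261.47], [9.98, 163.14], [-165.26, 165.26]. Speed limits (degrees/s): [136.94, 136.94, 180, 180, 180, 180].

### API

Orientations are given as a 3x3 rotation matrix whose columns are the frame's x, y, z axes.
In Python, from rig import env, get_image gives the robot as it stands. The module is installed in compiled form; this text tells all that it offers.
- The arm moves only by the tool carry_out, never from a script. Its argument "targets" is a list that holds one entry, the list of rows, each a list of 7 numbers: the closure, from 0 (fully open) to 1 (shut), then the shift along the world's x, y, z in mm, then the turn, a rotation vector about the world's x, y, z in degrees. In form: [[[claw, dx, dy, dz, ax, ay, az], ...]]. A call has 1 to 20 rows; each row is the pose to reach, as a shift and turn from the pose commanded when the call began; what a row does not reach only later rows make up. A row lasts 1/12 s, in which the tool goes at most 41.7 mm and 7.16 degrees, less where a joint would pass 70% of its speed; a pose out of reach is approached as far as the arm can. A call with a gripper value outside its range is refused whole. The fingers move at their own pace and stop on an object; "squeeze" is the grip in N (left out, the last holds). Time passes only in rows, so rows that repeat a pose let the fingers close. It gives the time, the measured TCP pose, the force and the opening at its end, in the units of the state.
- env.observe(): the state, without advancing time (a new reading comes with each control period).
- get_image(name): name is "scene" or "top" or "wrist"; returns a dict with "img" (400x640x3 uint8, red, green, blue), "fx", "fy", "cx", "cy" (pixels), "k1" (the pictures are not rectified: a ray, as slopes to the right and down, at radius r is drawn at 1 + k1 r^2 times it, then the intrinsics apply), "rvec" (rotation vector, rad) and "tvec" (3), from world to camera coordinates, as OpenCV has them. Camera axes: x right, y down, z forward; pixel columns grow to the right and rows downward; lengths in m; the calibration is good to about 2 mm. A picture is of the moment at which its call begins. There is no depth.
- env.close_job(): hands the job in, once; it reports no verdict.
The state is a dict: "time_s": time; "q": joint angles; "qvel": joint speeds; "joint_efforts": joint torques, N m; "position": TCP position; "tool_rot": TCP orientation; "ft_force": force on the tool from outside, world axes, zero at the start; "wrist_torque": the same for the moment, N m; "grip_width": finger opening in m.
Only numpy, scipy, OpenCV 4.12 (cv2) and the standard library are available. Lean on these libraries where they do the work, as an engineer would, in place of code of your own. Each camera call takes 0.05 s, during which the arm holds its last target.

### The job

The air filter of the inhalation compressor is due for changing, so open its filter bay: press the snap tab in until the filter cover springs free, then push the cover along the top of the unit, away from the tab, off its seat until the filter opening is wholly uncovered. Leave the cover lying flat on top of the unit; only press and push, never pick the cover up, and leave the other things where they are.

Things in the scene. Friction and masses are not known exactly. Their poses are not given: they have to be found in the camera images.
- compressor: Low box, white top and grey lower shell, 290 x 136 mm, flat top deck 70 mm high; fixed. Origin: centre of its underside; z up, x along its length from tab end to rear rim. Offsets x, y, z below are in this frame. Along its middle line: snap tab (centre x -112 mm), cover on its seat (x -88 to +12), empty deck up to the rear rim. Rocker switch and air outlet on the tab end's face: not needed.
- tab_top (a point): Centre of the top of the snap tab, a ribbed 32 x 32 mm grey pad that at rest stands 8 mm above the deck. Its edge is 8 mm, its centre 24 mm from the seated cover's end wall. It is pressed straight down and springs back when let go.
- tab (a joint): How far the tab is pressed down, m: 0 at rest, 0.0065 at its stop. Its tooth blocks the cover's end wall until the tab is 4 to 5 mm down; spring and friction take about 3 to 8 N. Then two spring pins drive the cover 11 mm towards +x within half a second; the tab may be let go, as the tooth comes up behind the wall and no longer blocks it.
- cover: Loose hollow grey plastic cover with air slots, 100 mm long (x), 92 wide, 22 high, and a flange 10 mm wide, 4 thick along each long side; about 0.08 kg. Origin: centre of its underside, which slides on the deck (z 70 mm); axes as the compressor's at the start. Origin at x -38 mm seated, -27 sprung free. It slides towards +x with under 1.5 N of friction.
- cover_edge (a point): Point on the cover's upright end wall that faces the tab, on the middle line, 16 mm above the deck: the place to push. The wall reaches up to 22 mm above the deck, so a fingertip 11 to 15 mm above the deck passes over the released tab and meets the wall.
- filter (a point): Centre of the filter opening, 6.5 mm below the deck. The opening, 76 mm wide, runs from x -73 to -3 mm, and holds the pleated filter. It is wholly uncovered when the cover's origin is beyond x +47 mm (its end wall beyond -3 mm).
- rail_end (a point): Far end, 9 mm above the deck, of the rail on the +y side. Two low rails (at y +-48 to +-62 mm, x -106 to -6 mm) hold the cover's flanges down and guide it with 1.5 mm of play to each side; the cover is out of them when its origin is beyond x +44 mm.
- rear_rim (a point): Middle of the face, towards the tab, of the raised rear rim (x +131 mm, 11 mm high, 112 mm wide), at the level of the deck. It stops the cover when the cover's origin is at x +81 mm.
- vial: Bystander: glass vial with a blue cap, 24 mm wide, 48 mm high, loose. Origin: centre of its underside.
- pill_bottle: Bystander: amber medicine bottle with a green screw cap, 45 mm wide, 72 mm high, loose. Origin: centre of its underside.
- ampoule: Bystander: upright glass ampoule, 15 mm wide, 78 mm high, loose. Origin: centre of its underside.
- syringe: Bystander: large syringe lying on the worktop, 167 mm long, 25 mm wide, loose. Origin: centre of its underside.

How it is judged:
By the outcome, as a careful person would: the job done as asked, in the order asked, and still so for the second after the job is handed in, with the robot touching nothing.
It also fails if it takes over 38 s, if anything falls off the work surface, if the arm or the gripper's body presses on something with over 40 N, if the wrist force passes 120 N, or if a joint passes its speed limit or range.

## Working session

There is one attempt and no reset: what is moved stays moved. The work goes in short steps, Python scripts to look and compute and a tool call to move; the robot and the scene stay as the last step left them, time stands still between calls to the robot, and variables do not carry over. Pictures are saved under pics/ and viewed, and the job is handed in when it is done.

Besides the shell and the picture viewer there is one more tool, called after "Request:" as name(argument=value, ...), one argument or row to a line, values as JSON. carry_out: Moves the arm, as the interface text tells. Its arguments: {"type":"object","properties":{"targets":{"type":"array"},"squeeze":{"type":"number"}},"required":["targets"]}

```bash
mkdir -p pics
python3 - <<'E'
from rig import env,get_image
import cv2,pickle
for n in("scene","top","wrist"):
    d=get_image(n);cv2.imwrite(f"pics/{n}0.png",d["img"][:,:,::-1]);pickle.dump(d,open(f"{n}0.pkl","wb"))
    print(n,{k:v for k,v in d.items() if k!="img"})
print(env.observe(), env.tip_reach)
E
```

```text
scene {'fx': 500.5363883238972, 'fy': 500.5363883238972, 'cx': 325.9381184537883, 'cy': 202.86772534326695, 'k1': 0.022609249457803512, 'rvec': array([ 1.93637439, -0.9492303 ,  0.5704406 ]), 'tvec': array([-0.2503652 ,  0.28752707,  1.04592934])}
top {'fx': 422.12763746116246, 'fy': 422.12763746116246, 'cx': 321.5453081442519, 'cy': 201.78107413363068, 'k1': -0.07193468690357523, 'rvec': array([ 2.14270873, -2.1582871 ,  0.19091924]), 'tvec': array([0.0616663 , 0.51116324, 1.05523938])}
wrist {'fx': 329.31510652045006, 'fy': 329.31510652045006, 'cx': 321.32642080298547, 'cy': 198.46269691582842, 'k1': 0.00845720853133458, 'rvec': array([-2.37333734, -1.65246496, -0.24083236]), 'tvec': array([-0.54924573, -0.03845347,  0.37961103])}
{'time_s': 0.15, 'q': array([ 5.72804057e+01,  2.18333387e+01,  7.43713625e+01, -1.27816791e-03,
        8.38560962e+01, -1.23366612e+01]), 'qvel': array([-0.04074161, -0.09084561, -0.25781241, -0.1027926 ,  0.01131165,
        0.12616038]), 'joint_efforts': array([ 1.52073218e-03, -4.48632395e+01, -2.31343299e+01, -2.05756269e-04,
        3.80112499e-03, -1.95251977e-05]), 'position': array([0.19147412, 0.51539771, 0.2528623 ]), 'tool_rot': array([[ 9.37386557e-01, -5.54901643e-04,  3.48290302e-01],
       [-3.48290683e-01, -9.04732424e-04,  9.37386143e-01],
       [-2.05047582e-04, -9.99999437e-01, -1.04135108e-03]]), 'ft_force': array([0.27958316, 0.32911573, 0.63189927]), 'wrist_torque': array([-0.01225193, -0.03988863,  0.0178362 ]), 'grip_width': 0.08528067987665697} 0.022
```

View pics/scene0.png

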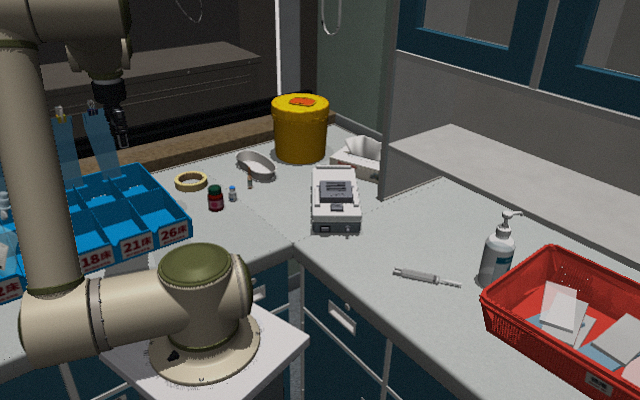

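View pics/top0.png

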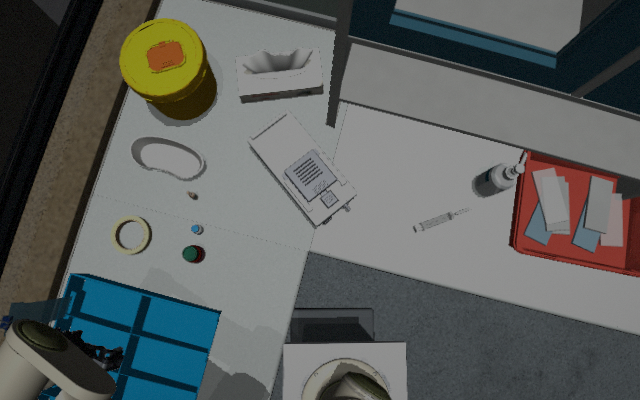

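View pics/wrist0.png

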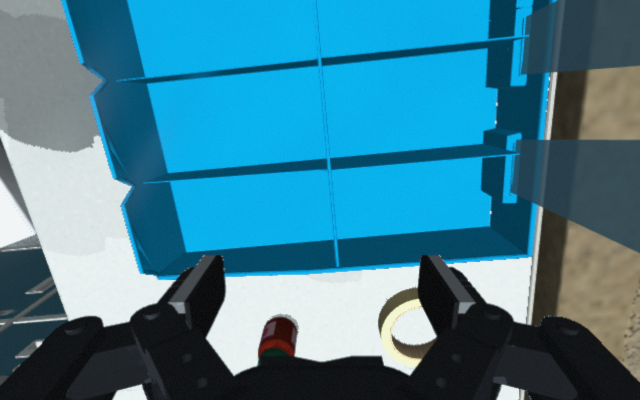

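The compressor shows at about (302,170) in the top view, with its tab end toward (330,200), and at (335,200) in the scene view. I'll zoom in on both.

Run:
```python
import cv2
a=cv2.imread("pics/top0.png")[105:235,235:365];cv2.imwrite("pics/topz.png",cv2.resize(a,None,fx=4.6,fy=4.6,interpolation=cv2.INTER_CUBIC))
a=cv2.imread("pics/scene0.png")[155:245,295:375];cv2.imwrite("pics/scz.png",cv2.resize(a,None,fx=6.5,fy=6.5,interpolation=cv2.INTER_CUBIC))
```

```text
(no output)
```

View pics/topz.png

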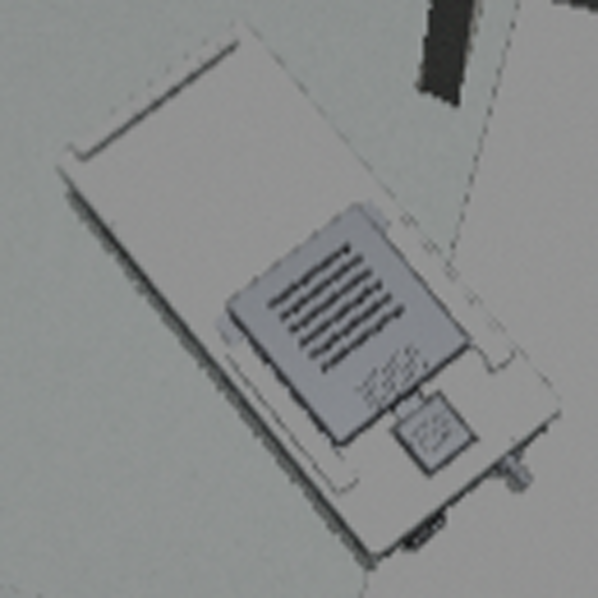

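View pics/scz.png

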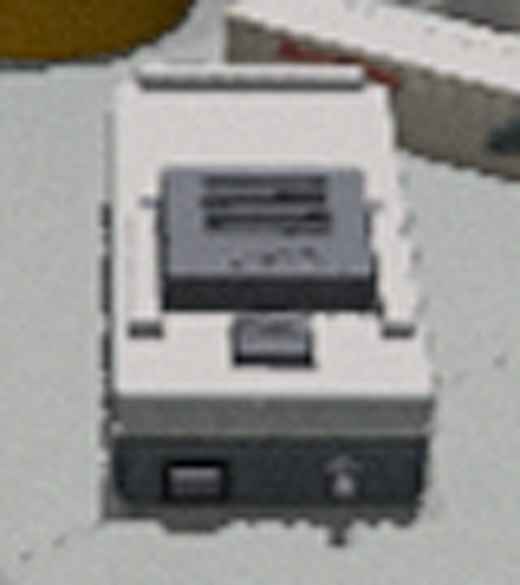

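```bash
cat > h.py <<'E'
import numpy as np,cv2,pickle
from scipy.optimize import least_squares
def proj(d,P):
    R=cv2.Rodrigues(d["rvec"])[0];c=np.atleast_2d(P)@R.T+d["tvec"]
    s=c[:,:2]/c[:,2:];s=s*(1+d["k1"]*(s**2).sum(1))[:,None]
    return s*[d["fx"],d["fy"]]+[d["cx"],d["cy"]]
def pose(p,P):
    c,s=np.cos(p[2]),np.sin(p[2]);P=np.atleast_2d(P)
    return P@np.array([[c,-s,0],[s,c,0],[0,0,1]]).T+[p[0],p[1],p[3] if len(p)>3 else 0]
E
cat > fit.py <<'E'
from h import *
T=[(-145,68,70,372,557),(-145,-68,70,558,410),(145,68,70,62,165),(145,-68,70,240,25),
(-128,16,78,431,474),(-128,-16,78,476,438),(-96,-16,78,437,393),(-96,16,78,393,430),
(-88,36,92,342,444),(-88,-36,92,470,345),(12,-36,92,356,205),(12,36,92,230,303)]
S=[(-145,68,70,115,393),(-145,-68,70,433,393),(-128,16,78,235,345),(-128,-16,78,311,345),
(-88,36,92,163,275),(-88,-36,92,376,277),(12,36,92,163,170),(12,-36,92,362,168)]
T=np.array(T,float);S=np.array(S,float)
tp=(T[:,3:]+.5)/4.6-.5+[235,105]; sp=(S[:,3:]+.5)/6.5-.5+[295,155]
dt=pickle.load(open("top0.pkl","rb"));ds=pickle.load(open("scene0.pkl","rb"))
f=lambda p:np.r_[(proj(dt,pose(p,T[:,:3]/1e3))-tp).ravel(),(proj(ds,pose(p,S[:,:3]/1e3))-sp).ravel()]
for which in ('both','top','scene'):
    g={'both':f,'top':lambda p:f(p)[:2*len(T)],'scene':lambda p:f(p)[2*len(T):]}[which]
    r=least_squares(g,[.5,.1,.6],loss='soft_l1')
    print(which,r.x,np.degrees(r.x[2]),np.round(g(r.x).reshape(-1,2),1).tolist())
    for n,P in dict(tab=(-.112,0,.078),edge=(-.088,0,.086)).items(): print(n,pose(r.x,P))
E
python3 fit.py
```

```text
both [0.59911838 0.1096177  0.67534203] 38.694248280214104 [[0.9, 1.2], [2.2, -0.6], [-2.6, -0.7], [0.1, -1.8], [0.0, 0.5], [0.1, 0.4], [0.5, 0.4], [0.2, 0.3], [3.0, -1.1], [-2.3, 2.4], [-2.8, 2.5], [2.1, -1.3], [-0.8, -1.3], [0.4, -1.1], [-0.2, 0.4], [-0.2, 0.5], [3.3, -0.6], [-3.7, -0.8], [2.5, -1.2], [-3.8, -0.8]]
tab [[0.51170314 0.0395993  0.078     ]]
edge [[0.53043498 0.05460324 0.086     ]]
top [0.59954891 0.11020089 0.67359496] 38.59414836714549 [[0.6, 1.0], [1.9, -0.7], [-2.8, -1.0], [-0.0, -2.0], [-0.3, 0.4], [-0.2, 0.3], [0.2, 0.3], [-0.1, 0.1], [2.7, -1.3], [-2.6, 2.3], [-3.0, 2.3], [1.9, -1.4]]
tab [[0.51201148 0.04033531 0.078     ]]
edge [[0.5307695  0.05530651 0.086     ]]
scene [0.59639412 0.10701038 0.67626772] 38.74728606572414 [[-0.6, -0.5], [0.7, -0.4], [-0.0, 1.1], [0.0, 1.2], [3.5, 0.1], [-3.4, -0.1], [2.6, -0.6], [-3.6, -0.2]]
tab [[0.50904373 0.03691109 0.078     ]]
edge [[0.52776167 0.05193236 0.086     ]]
```

```bash
sed -i 's/,36,92/,46,92/g; s/,-36,92/,-46,92/g' fit.py; python3 fit.py
python3 - <<'E'
from rig import env
from h import *
print(np.round(env.observe()["tool_rot"],3))
E
```

```text
both [0.59991025 0.10928408 0.67102368] 38.44682462650786 [[0.8, 0.9], [2.2, -0.7], [-2.3, -1.3], [0.5, -2.1], [-0.0, 0.3], [0.1, 0.2], [0.5, 0.2], [0.2, 0.0], [-0.2, 1.1], [0.9, -0.2], [0.5, -0.2], [-0.9, 0.8], [-0.8, -1.4], [0.4, -1.1], [-0.2, 0.3], [-0.2, 0.4], [-0.2, -0.7], [0.0, -0.8], [-0.6, -1.3], [-0.2, -0.8]]
tab [[0.51219346 0.03964382 0.078     ]]
edge [[0.53098992 0.05456673 0.086     ]]
top [0.6000661  0.10989478 0.67078454] 38.4331230096545 [[0.5, 0.9], [1.9, -0.7], [-2.6, -1.3], [0.2, -2.2], [-0.3, 0.3], [-0.2, 0.2], [0.3, 0.2], [-0.1, -0.0], [-0.4, 1.0], [0.6, -0.3], [0.3, -0.2], [-1.1, 0.8]]
tab [[0.51233266 0.04027549 0.078     ]]
edge [[0.53113268 0.05519391 0.086     ]]
scene [0.59722938 0.10637012 0.66847863] 38.30100426074956 [[-0.7, -0.7], [0.6, -0.3], [-0.0, 1.0], [0.0, 1.1], [-0.0, -0.0], [0.3, -0.1], [-0.4, -0.7], [0.1, -0.1]]
tab [[0.50933564 0.03695333 0.078     ]]
edge [[0.52817001 0.05182836 0.086     ]]
[[ 0.937 -0.001  0.348]
 [-0.348 -0.001  0.937]
 [-0.    -1.    -0.001]]
```

Run:
```python
from h import *
dt=pickle.load(open("top0.pkl","rb"));ds=pickle.load(open("scene0.pkl","rb"))
def ray(d,u,z):
    f=lambda p:(proj(d,[p[0],p[1],z])-u).ravel()
    return least_squares(f,[.6,.1]).x
for u in [(332,127),(340,100),(327,40),(335,80),(350,5),(160,50),(200,75)]:
    print(u,ray(dt,u,0),ray(dt,u,.3))
for u in [(380,198),(381,140)]: print('s',u,ray(ds,u,0))
t0=np.array([.192,.516,.253]);p=np.array([.5112,.039,np.radians(38.4)])
c=np.array([.5112,.039])-.0
ux=np.array([np.cos(p[2]),np.sin(p[2])])
print("tab centre -3mm",(c-.003*ux-t0[:2])*1e3)
```

```text
(332, 127) [0.72731984 0.0262323 ] [0.62422012 0.04127498]
(340, 100) [0.80664791 0.00268392] [0.68230134 0.02403369]
(327, 40) [0.9912293  0.03708452] [0.81744534 0.0492206 ]
(335, 80) [0.86682071 0.01583256] [0.72635775 0.03366066]
(350, 5) [ 1.10588631 -0.03227112] [ 0.90139317 -0.00155916]
(160, 50) [0.96352726 0.51928282] [0.79716288 0.40226923]
(200, 75) [0.88392509 0.39894749] [0.73888097 0.31416394]
s (380, 198) [0.74218059 0.03302777]
s (381, 140) [1.13722851 0.27278925]
tab centre -3mm [ 316.84891963 -478.86344334]
```

Request:
carry_out(
  targets=[
    [[1, 40, -60, 0, 0, 0, -4], [1, 60, -91, 0, 0, 0, -6], [1, 81, -122, 0, 0, 0, -8], [1, 102, -154, 0, 0, 0, -10], [1, 123, -186, 0, 0, 0, -12], [1, 144, -218, 0, 0, 0, -14], [1, 165, -249, 0, 0, 0, -16], [1, 186, -281, 0, 0, 0, -18], [1, 207, -313, 0, 0, 0, -20], [1, 228, -345, 0, 0, 0, -22], [1, 249, -376, 0, 0, 0, -24], [1, 270, -408, 0, 0, 0, -26], [1, 291, -440, 0, 0, 0, -28], [1, 317, -479, 0, 0, 0, -31.2], [1, 317, -479, -30, 0, 0, -31.2], [1, 317, -479, -60, 0, 0, -31.2], [1, 317, -479, -90, 0, 0, -31.2], [1, 317, -479, -90, 0, 0, -31.2], [1, 317, -479, -90, 0, 0, -31.2]],
  ],
)

```text
time_s: 1.73
position: [0.5082, 0.0366, 0.163]
tool_rot: [[0.621, -0.003, 0.784], [-0.784, 0.0, 0.621], [-0.002, -1.0, -0.002]]
ft_force: [0.1, -0.7, 1.0]
grip_width: -0.0002
```

```bash
cat > look.py <<'E'
import sys
from rig import env,get_image
import cv2,pickle
t=sys.argv[1]
for n in("scene","top","wrist"):
    d=get_image(n);cv2.imwrite(f"pics/{n}{t}.png",d["img"][:,:,::-1]);pickle.dump(d,open(f"{n}{t}.pkl","wb"))
    a=d["img"][:,:,::-1]
    if n=="top": cv2.imwrite(f"pics/topz{t}.png",cv2.resize(a[105:235,235:365],None,fx=4.6,fy=4.6,interpolation=cv2.INTER_CUBIC))
    if n=="scene": cv2.imwrite(f"pics/scz{t}.png",cv2.resize(a[145:245,285:385],None,fx=6,fy=6,interpolation=cv2.INTER_CUBIC))
o=env.observe();print({k:o[k].round(4) if hasattr(o[k],'round') else o[k] for k in("time_s","position","tool_rot","ft_force","grip_width")})
E
python3 look.py 1
```

```text
{'time_s': 1.8833, 'position': array([0.5094, 0.0366, 0.1653]), 'tool_rot': array([[ 6.217e-01,  3.400e-03,  7.833e-01],
       [-7.833e-01, -6.000e-04,  6.217e-01],
       [ 2.500e-03, -1.000e+00,  2.300e-03]]), 'ft_force': array([ 0.1927, -0.0276,  0.5587]), 'grip_width': -4.660327434525838e-06}
```

View pics/scz1.png

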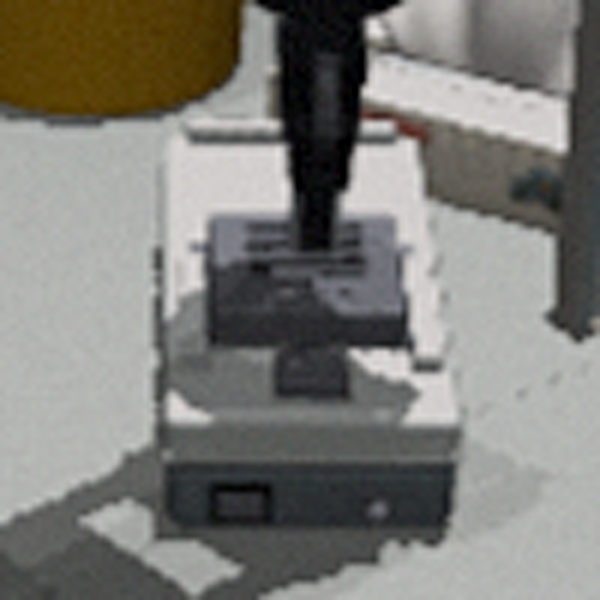

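View pics/wrist1.png

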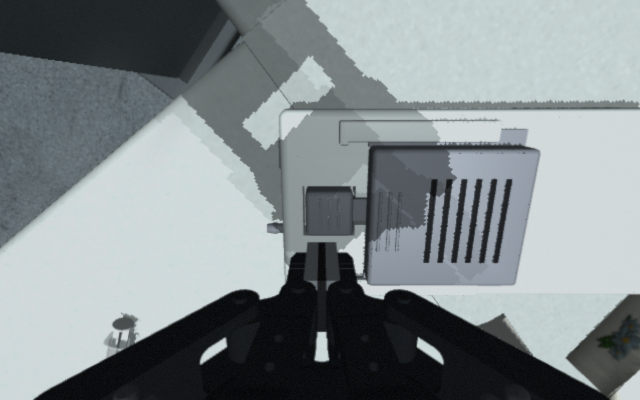

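The wrist view shows the tab pad at (305..353, 186..235) and the cover's top from (369,147) to (540,150). I'll refine the pose with these points.

Run:
```python
from h import *
from rig import env
d=pickle.load(open("wrist1.pkl","rb"))
W=np.array([(-128,16,78,304,186),(-128,-16,78,306,235),(-96,16,78,353,187),(-96,-16,78,353,235),
(-88,46,92,370,148),(-88,-46,92,368,285),(12,46,92,540,149),(12,-46,92,517,285),(-145,68,70,280,109)],float)
f=lambda p:(proj(d,pose(p,W[:,:3]/1e3))-W[:,3:]).ravel()
print(f([.5992,.1087,np.radians(38.4)]).reshape(-1,2).round(1).tolist())
r=least_squares(f,[.6,.1,.67],loss='soft_l1');print(r.x,np.degrees(r.x[2]),f(r.x).reshape(-1,2).round(1).tolist())
print(pose(r.x,(-.112,0,.078)))
```

```text
[[-2.5, 2.8], [-3.8, -0.9], [-2.6, 1.8], [-3.9, -0.9], [-2.5, -2.3], [-6.4, -1.0], [-1.7, -3.2], [-5.3, -0.7], [-6.1, -3.2]]
[0.60136533 0.10978874 0.67461935] 38.65284135560701 [[1.0, 4.3], [-0.2, 0.5], [0.9, 3.2], [-0.3, 0.4], [1.1, -0.7], [-2.5, 0.2], [1.9, -2.4], [-1.5, -0.1], [-2.7, -1.3]]
[[0.51389952 0.03983353 0.078     ]]
```

Request:
carry_out(
  targets=[
    [[1, 1, 1, -30, 0, 0, 0], [1, 1, 1, -50, 0, 0, 0], [1, 1, 1, -58, 0, 0, 0], [1, 1, 1, -62, 0, 0, 0], [1, 1, 1, -64, 0, 0, 0], [1, 1, 1, -64, 0, 0, 0], [1, 1, 1, -64, 0, 0, 0]],
  ],
)

```text
time_s: 2.47
position: [0.5102, 0.0375, 0.1004]
tool_rot: [[0.621, 0.002, 0.783], [-0.783, -0.0, 0.621], [0.002, -1.0, 0.001]]
ft_force: [-0.3, 0.2, 0.2]
grip_width: 0.0002
```

```bash
python3 look.py 2
```

```text
{'time_s': 2.6167, 'position': array([0.5099, 0.0375, 0.1   ]), 'tool_rot': array([[ 6.213e-01,  1.400e-03,  7.835e-01],
       [-7.835e-01, -2.000e-04,  6.213e-01],
       [ 1.100e-03, -1.000e+00,  1.000e-03]]), 'ft_force': array([ 0.4555, -0.5858,  1.9438]), 'grip_width': -0.0002220667937192774}
```

View pics/wrist2.png

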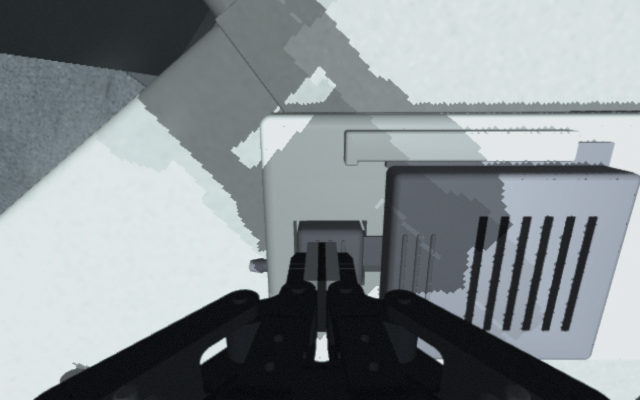

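View pics/scz2.png

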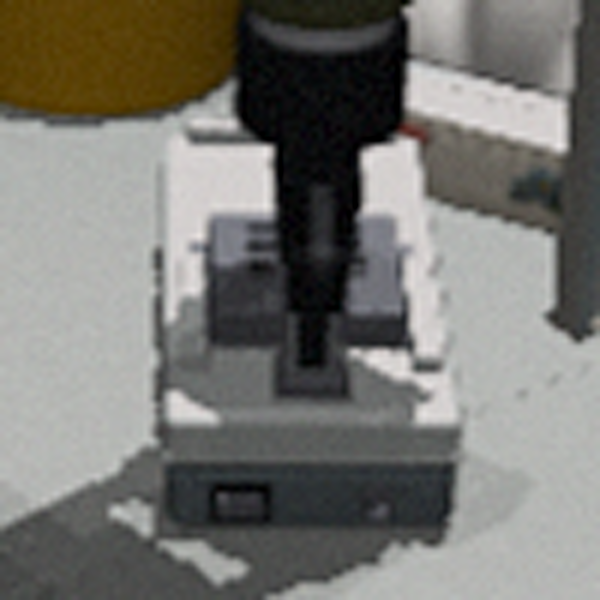

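The fingertip (322,245 in the wrist view) sits over the pad (297..365), just about touching. The cover is still seated, so now I press.

Request:
carry_out(
  targets=[
    [[1, 0, 0, -2, 0, 0, 0], [1, 0, 0, -4, 0, 0, 0], [1, 0, 0, -5, 0, 0, 0], [1, 0, 0, -5, 0, 0, 0], [1, 0, 0, -5, 0, 0, 0]],
  ],
)

```text
time_s: 3.03
position: [0.5099, 0.0375, 0.0945]
tool_rot: [[0.621, 0.001, 0.784], [-0.784, -0.0, 0.621], [0.001, -1.0, 0.001]]
ft_force: [2.1, 0.3, 4.5]
grip_width: 0.0
```

```bash
python3 look.py 3
```

```text
{'time_s': 3.1833, 'position': array([0.5099, 0.0375, 0.0945]), 'tool_rot': array([[ 6.214e-01,  9.000e-04,  7.835e-01],
       [-7.835e-01, -1.000e-04,  6.214e-01],
       [ 6.000e-04, -1.000e+00,  6.000e-04]]), 'ft_force': array([1.5704, 0.1337, 4.5671]), 'grip_width': -0.00010142659950658487}
```

View pics/wrist3.png

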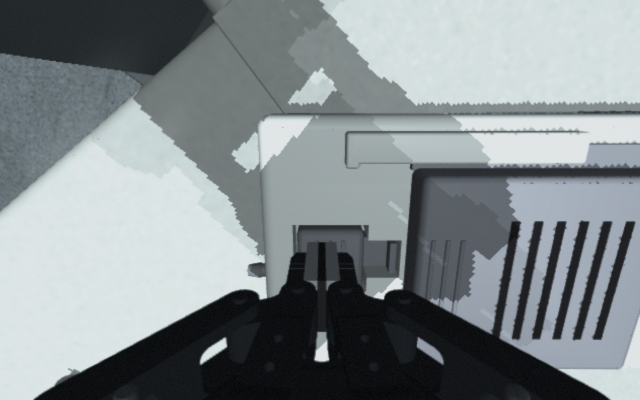

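The cover has sprung free: its wall moved from column 385 to 412, and the force was 4.6 N. Next I raise the fingertip to 13 mm above the deck and push.

Request:
carry_out(
  targets=[
    [[1, 0, 0, 6, 0, 0, 0], [1, 0, 0, 11, 0, 0, 0], [1, 0, 0, 11, 0, 0, 0], [1, 11.7, 9.3, 11, 0, 0, 0], [1, 18.8, 14.9, 11, 0, 0, 0], [1, 24.3, 19.3, 11, 0, 0, 0], [1, 29.7, 23.7, 11, 0, 0, 0], [1, 35.2, 28.0, 11, 0, 0, 0], [1, 40.7, 32.4, 11, 0, 0, 0], [1, 46.2, 36.7, 11, 0, 0, 0], [1, 51.7, 41.1, 11, 0, 0, 0], [1, 57.1, 45.4, 11, 0, 0, 0], [1, 62.6, 49.8, 11, 0, 0, 0], [1, 67.3, 53.5, 11, 0, 0, 0], [1, 71.2, 56.6, 11, 0, 0, 0], [1, 73.6, 58.5, 11, 0, 0, 0], [1, 74.3, 59.1, 11, 0, 0, 0], [1, 74.3, 59.1, 11, 0, 0, 0]],
  ],
)

```text
time_s: 4.68
position: [0.584, 0.0968, 0.1053]
tool_rot: [[0.621, 0.0, 0.783], [-0.783, 0.0, 0.621], [-0.0, -1.0, 0.0]]
ft_force: [-0.1, -0.5, 0.5]
grip_width: 0.0002
```

```bash
python3 look.py 4
```

```text
{'time_s': 4.8333, 'position': array([0.5838, 0.0965, 0.1053]), 'tool_rot': array([[ 6.212e-01, -1.000e-04,  7.836e-01],
       [-7.836e-01,  0.000e+00,  6.212e-01],
       [-1.000e-04, -1.000e+00, -0.000e+00]]), 'ft_force': array([ 0.1161, -0.9505,  0.6474]), 'grip_width': -1.799623919279743e-05}
```

View pics/wrist4.png

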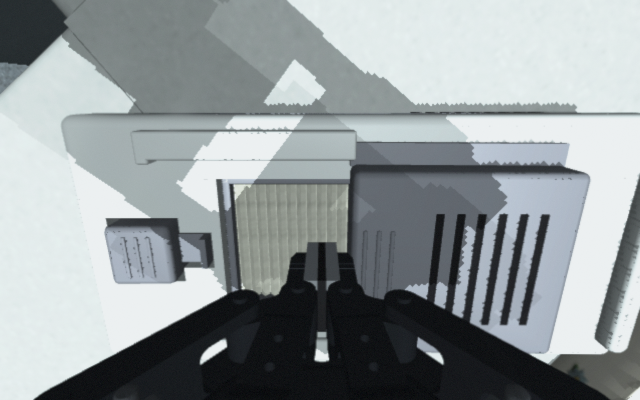

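View pics/topz4.png

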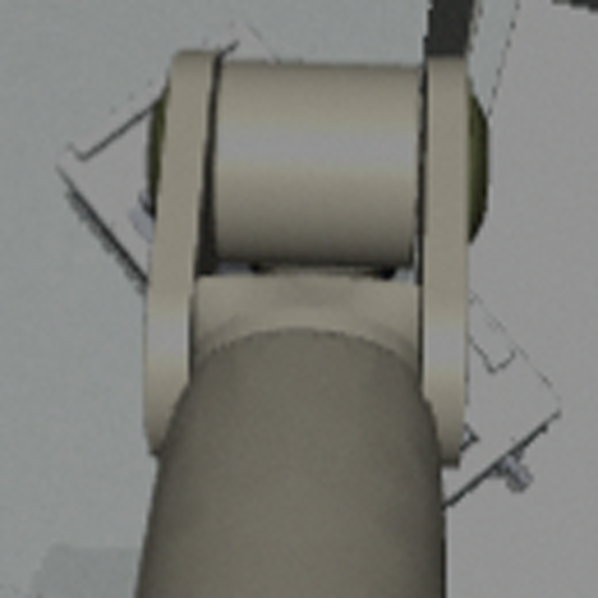

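View pics/scz4.png

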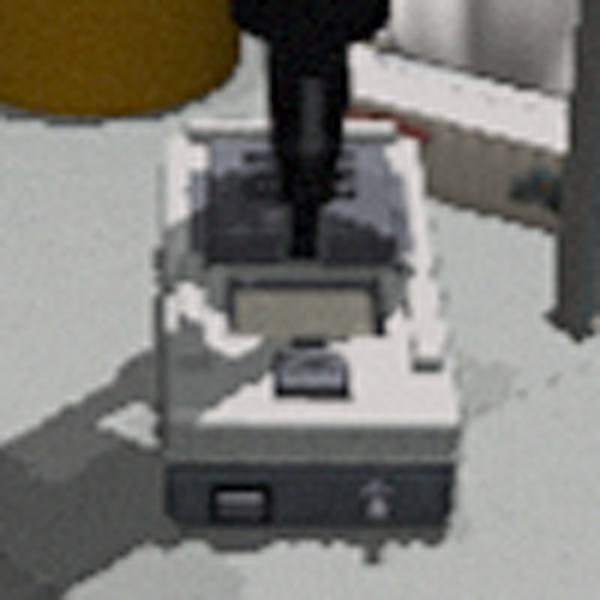

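The cover followed straight, with its wall at about x −10 and the rail end at (355,150) still in line with it. I push about 23 mm more, slowly.

Request:
carry_out(
  targets=[
    [[1, 3.1, 2.5, 0, 0, 0, 0], [1, 6.3, 5.0, 0, 0, 0, 0], [1, 9.4, 7.5, 0, 0, 0, 0], [1, 12.5, 10.0, 0, 0, 0, 0], [1, 14.9, 11.8, 0, 0, 0, 0], [1, 16.8, 13.4, 0, 0, 0, 0], [1, 18, 14.3, 0, 0, 0, 0], [1, 18, 14.3, 0, 0, 0, 0], [1, 18, 14.3, 0, 0, 0, 0]],
  ],
)

```text
time_s: 5.58
position: [0.6019, 0.111, 0.1053]
tool_rot: [[0.621, 0.0, 0.784], [-0.784, 0.0, 0.621], [-0.0, -1.0, 0.0]]
ft_force: [-0.8, 0.3, 0.2]
grip_width: -0.0003
```

Request:
carry_out(
  targets=[
    [[1, -4, -3, 0, 0, 0, 0], [1, -12, -9.5, 0, 0, 0, 0], [1, -12, -9.5, 35, 0, 0, 0], [1, -12, -9.5, 70, 0, 0, 0], [1, -12, -9.5, 105, 0, 0, 0], [1, -30, -9.5, 135, 0, 0, 0], [1, -60, -9.5, 150, 0, 0, 0], [1, -90, -9.5, 150, 0, 0, 0], [1, -120, -9.5, 150, 0, 0, 0], [1, -120, -9.5, 150, 0, 0, 0]],
  ],
)

```text
time_s: 6.42
position: [0.4771, 0.1017, 0.2558]
tool_rot: [[0.622, -0.002, 0.783], [-0.783, 0.0, 0.622], [-0.001, -1.0, -0.001]]
ft_force: [0.2, -1.1, 0.9]
grip_width: 0.0003
```

```bash
python3 look.py 5
```

```text
{'time_s': 6.5667, 'position': array([0.4821, 0.1012, 0.2556]), 'tool_rot': array([[ 6.212e-01,  1.100e-03,  7.837e-01],
       [-7.837e-01, -1.000e-04,  6.212e-01],
       [ 7.000e-04, -1.000e+00,  8.000e-04]]), 'ft_force': array([ 0.0884, -0.032 , -0.5419]), 'grip_width': 2.7047539017147367e-05}
```

View pics/wrist5.png

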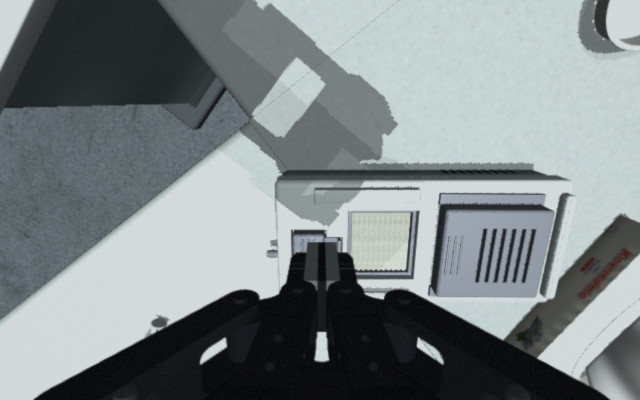

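View pics/scene5.png

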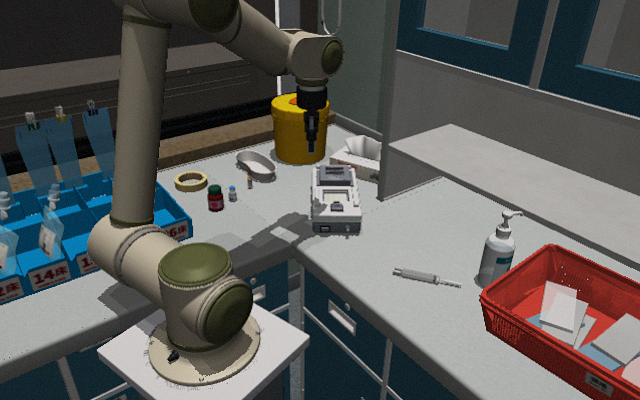

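View pics/top5.png

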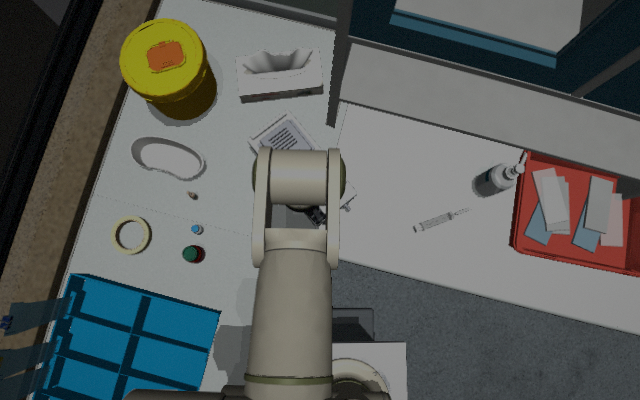

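Run:
```python
from h import *
from rig import env
d=pickle.load(open("wrist5.pkl","rb"))
W=np.array([(-50,46,92,444,207),(-50,-46,92,437,296),(50,46,92,553,207),(50,-46,92,540,297)],float)
f=lambda p:(proj(d,pose(p,W[:,:3]/1e3))-W[:,3:]).ravel()
r=least_squares(f,[.65,.15,.67]);print(r.x,np.degrees(r.x[2]),f(r.x).round(1))
th=np.radians(38.5);v=r.x[:2]-[.6003,.1093];print(v@[np.cos(th),np.sin(th)],v@[-np.sin(th),np.cos(th)])
env.close_job()
```

```text
[0.65095359 0.14994324 0.69280757] 39.69494967797731 [ 0.3  1.7 -0.7  0.7  2.1 -0.5 -1.9 -1.9]
0.06494292239181568 0.00027513535323155845
the job is handed in; nothing more can be done
```

The filter bay is open, and I have handed the job in. I pressed the snap tab down with the closed fingertips (about 4.6 N) until the cover sprang free. I then pushed the cover along the deck by its end wall, backed off and raised the arm clear.

- **Cover position:** in the last wrist picture the cover's origin is at about x +65 mm, where +47 mm is needed and the rear rim stops it at +81 mm. It is centred to within about 0.3 mm and turned about 1° from the compressor's axis. It lies flat on the deck, and the whole filter opening is visible.
- **Other things:** in the final pictures the vial, pill bottle, ampoule and syringe are where they were at the start. I checked these by eye only, without measuring.
- **Disagreements:** the compressor positions from the three cameras differed by about 2–5 mm, and I used a value in between. No check failed.
- **Time and force:** the job took about 6.6 s, and no force reading exceeded 5 N. Force was read only at the end of each move.

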